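Square up the tub catch corner at the drinks bar

TASK

Take the sealed tub out of the catch corner and stand it upright in the grey tote. Then take the carpenter's square by its handle, lay it flat in the corner and press it home until its stock touches the fixed rail and its blade has pushed the sprung rail out square, both outer edges flush against the rails, and finish still holding it there, pressed against both rails, so the rail can be screwed down. Leave everything else where it stands.

Things in the scene. Friction and masses are not known exactly. Their poses are not given: they have to be found in the camera images.
- catch: Catch corner: two low light-wood rails, each 20 mm wide and 16 mm high, on the counter. Origin: the inner corner where the two inner faces meet (when square), at counter level; z up. The fixed rail lies along +y (inner face is the plane x = 0, from y = -20 to y = 200 mm); the swing rail lies along -x when square (inner face then the plane y = 0). The inside of the corner is x < 0, y > 0.
- swing_rail (a joint): Angle in rad of the swing rail about its vertical pivot screw, which sits at x = -12, y = -10 mm in the frame of catch. 0 = square to the fixed rail; positive = leaning into the corner; range -0.12 to 0.16. A light spring (0.26 to 0.33 N m, about 2 N at the far end) always swings it inward to 0.16, where it starts; something must hold it at 0, and it can be pushed past square.
- rail_end (a point): Free end of the swing rail's inner face (bar 208 x 20 x 16 mm), 196 mm from the pivot, 8 mm above the counter.
- square: Flat-lying carpenter's square, 0.21 kg. Origin: outer heel corner, underside; z up. Dark wooden stock along +y: 140 mm long, 40 wide, 16 thick, outer edge x = 0. Aluminium blade along -x: to 180 mm from the heel, 34 wide, 6 thick, outer edge y = 0. Thin brace between (4 mm). Seated, its frame coincides with catch: stock on fixed rail, blade on swing rail. Starts turned within 0.5 rad of that.
- square_grip (a point): Centre of the upright wooden handle on the stock, at x = -22, y = 50, z = 46 mm of the square. The handle is 24 mm thick along the square's x, 50 mm along its y, and stands from 16 to 64 mm above the underside; take it from above across the 24 mm. Held with the pads centred on this point, fingers pass above the rails.
- tub: Sealed white portion tub with foil lid, standing in the corner; 54 mm diameter (58 at the 3 mm rim on top), 53 mm high, 0.1 kg. Origin under its centre, z up. It stands where the square must go.
- tote: Grey open tote 200 x 170 x 70 mm high (x, y, z), walls and floor 5 mm, 0.6 kg, loose. Origin under its centre, z up.
- bowl_a: Dark bowl, 120 mm across the rim, 55 high, behind the corner to the left. Bystander; origin under its centre.
- bowl_b: Dark bowl, 120 mm across the rim, 55 high, behind the corner. Bystander; origin under its centre.
- cup_stack: Stack of white cups, 68 mm across, 116 high. Bystander; origin under its centre.
- screwdriver: Screwdriver lying flat, 190 mm long. Bystander.
- screw_tin: Open steel tin, 60 x 80 x 25 mm. Bystander; origin under its centre.
- folding_rule: Folded wooden rule, a flat bar 30 x 160 x 14 mm beside the tote. Bystander; origin under its centre.
- jar: Glass jar with steel lid, 70 mm across, 90 high. Bystander; origin under its centre.

How it is judged:
By the outcome, as a careful person would: the job done as asked, in the order asked, and still so for the second after the job is handed in, while the arm keeps its last pose, push and grip.
It also fails if it takes over 58 s, if anything falls off the work surface, if the arm or the gripper's body presses on something with over 40 N, if the wrist force passes 120 N, or if a joint passes its speed limit or range.

ROBOT

A 6-joint arm with a two-finger parallel gripper is mounted at the origin on the work surface. World frame = base frame: x ahead of the robot, y to its left, z up, the work surface at z = 0. Lengths are in m, angles in degrees, forces in N, time in s.
With the tool pointing down it reaches from about 0.4 to 0.825 m from the base axis. Payload 7 kg.
Tool frame: the origin (TCP) lies on the centre line of the jaws, within the pads' length; the fingertips stand 19 mm ahead of it and the grasp point (between the pads) is the TCP; z points along the fingers, y is the line along which they close (so a half turn about z gives the same grasp; the last joint's range is limited). The gripper opens to 88 mm and grips with 3 to 60 N. Pads are 19 mm wide; open, the fingers measure 130 mm over their backs; the gripper's body (78 mm by 193 mm) begins 47 mm behind the grasp point.
Start: joints at [-46.576, 20.546, 0.682, 0, -70.136, -16.507], TCP at [0.306, -0.602, 0.246] pointing down, gripper open.
Joint ranges: [-176.03, 176.03], [-82.01, 121.73], [-58.28, 71.71], [-173.87, 95.51], [-174.79, -0.11], [-173.66, 173.66]. Speed limits (degrees/s): [136.94, 136.94, 172.46, 180, 180, 180].

INTERFACE

Orientations are given as [roll, pitch, yaw] about the fixed x, y, z axes, in that order (R = Rz(yaw) Ry(pitch) Rx(roll)).
In Python, from plant import get_state, capture, close_job gives the robot as it stands.
- The arm moves only by the tool apply_moves, never from a script. Its argument "targets" is a list of rows, each a list of 7 numbers: the opening, from 0 (shut) to 1 (fully open), then the shift along the tool's x, y, z normalised to -1 to 1, where 1 is 1000 mm, then the turn, a rotation vector about the tool's x, y, z normalised to -1 to 1, where 1 is 90 degrees. In form: [[claw, tx, ty, tz, ax, ay, az], ...]. A call has 1 to 20 rows; each row shifts and turns the commanded pose from where the row before left it, along the tool's axes as they then stand; what a row does not reach is not made up. A row lasts 1/12 s, in which the tool goes at most 41.7 mm and 7.16 degrees, less where a joint would pass 70% of its speed; a pose out of reach is approached as far as the arm can. A call with a number of a shift or a turn outside -1 to 1 is refused whole. A call with a gripper value outside its range is refused whole. The fingers move at their own pace and stop on an object; "newtons" is the grip in N (left out, the last holds). Time passes only in rows, so rows that do not move let the fingers close. It gives the time, the measured TCP pose, the force, the opening and the grip force at its end, in the units of the state.
- get_state(): the state, without advancing time (a new reading comes with each control period).
- capture(name): name is "scene" or "side" or "wrist"; returns a dict with "frame" (480x640x3 uint8, red, green, blue), "range_z" (480x640 float32, m along the optical axis (not along the pixel's ray), 0 where there is no reading), "camera_matrix" (3x3 intrinsics, pixels), "T" (4x4, takes a point from camera to world coordinates). Camera axes: x right, y down, z forward; pixel columns grow to the right and rows downward; lengths in m; the calibration is good to about 2 mm. A picture is of the moment at which its call begins.
- close_job(): hands the job in; it is judged then, once.
The state is a dict: "time_s": time; "joints": joint angles; "qd": joint speeds; "joint_torque": joint torques, N m; "tcp_pos": TCP position; "eef_rot": TCP orientation; "contact_force": force on the tool from outside, world axes, zero at the start; "moment": the same for the moment, N m; "gripper_width": finger opening in m; "gripper_force": force on a finger pad.
Only numpy, scipy, OpenCV 4.12 (cv2) and the standard library are available. Lean on these libraries where they do the work, as an engineer would, in place of code of your own. Each camera call takes 0.05 s, during which the arm holds its last target. There are 200 camera calls.

## Working session

There is one attempt and no reset: what is moved stays moved. The work goes in short steps, Python scripts to look and compute and a tool call to move; the robot and the scene stay as the last step left them, time stands still between calls to the robot, and variables do not carry over. Pictures are saved under pics/ and viewed, at most 10 in all, crops included, and the job is handed in when it is done.

Besides the shell and the picture viewer there is one more tool, called after "Emit:" as name([rows], argument=value, ...), one row to a line, values as JSON. apply_moves: Moves the arm, as the interface text tells. Scaled input: -1 to 1 covers 1000 mm each way for a shift and 90 degrees each way for a turn. Its arguments: {"type":"object","properties":{"targets":{"type":"array","items":{"type":"array","items":{"type":"number"}}},"newtons":{"type":"number"}},"required":["targets"]}

```bash
mkdir -p pics; ls
cat > h.py <<'E'
import numpy as np, cv2, pickle
from plant import get_state, capture, close_job
def grab(n):
    c=capture(n); pickle.dump(c,open(f'/tmp/{n}.pkl','wb')); return c
def load(n): return pickle.load(open(f'/tmp/{n}.pkl','rb'))
def cloud(c):
    K=c['camera_matrix'];z=c['range_z'];v,u=np.mgrid[:480,:640]
    P=np.stack([(u-K[0,2])/K[0,0]*z,(v-K[1,2])/K[1,1]*z,z],-1)
    return P@c['T'][:3,:3].T+c['T'][:3,3]
def ray(c,uv,z):
    K=c['camera_matrix'];uv=np.atleast_2d(uv).astype(float)
    d=np.c_[(uv-K[[0,1],[2,2]])/K[[0,1],[0,1]],np.ones(len(uv))]@c['T'][:3,:3].T
    o=c['T'][:3,3]; return o+d*((z-o[2])/d[:,2])[:,None]
def save(c,p): cv2.imwrite('pics/'+p,c['frame'][:,:,::-1])
E
python3 - <<'E'
from h import *
np.set_printoptions(precision=3,suppress=True)
print(get_state())
for n in('scene','side','wrist'):
    c=grab(n);save(c,n+'0.png');print(n,c['T'],c['camera_matrix'][0])
E
```

```text
pics
{'time_s': 0.0, 'joints': array([-46.576,  20.592,   0.634,  -0.02 , -70.138, -16.509]), 'qd': array([ 0.04 , -0.013, -0.098, -0.056,  0.005, -0.052]), 'joint_torque': array([  0.001, -58.272,  29.306,   6.997,   0.007,  -0.   ]), 'tcp_pos': array([ 0.305, -0.601,  0.245]), 'eef_rot': array([ 179.903,   -0.009, -153.091]), 'contact_force': array([-0.134,  0.357, -0.409]), 'moment': array([0.003, 0.041, 0.004]), 'gripper_force': 0.0, 'gripper_width': 0.08782316215390748}
scene [[ 0.814  0.475 -0.334  0.93 ]
 [ 0.58  -0.655  0.484 -0.559]
 [ 0.011 -0.587 -0.809  0.917]
 [ 0.     0.     0.     1.   ]] [468.523   0.    322.751]
side [[-0.929 -0.214  0.3    0.244]
 [-0.369  0.561 -0.741  0.788]
 [-0.009 -0.799 -0.601  0.75 ]
 [ 0.     0.     0.     1.   ]] [525.163   0.    313.346]
wrist [[-0.453  0.86   0.236  0.242]
 [ 0.892  0.436  0.121 -0.634]
 [ 0.001  0.265 -0.964  0.385]
 [ 0.     0.     0.     1.   ]] [377.765   0.    315.455]
```

View pics/scene0.png

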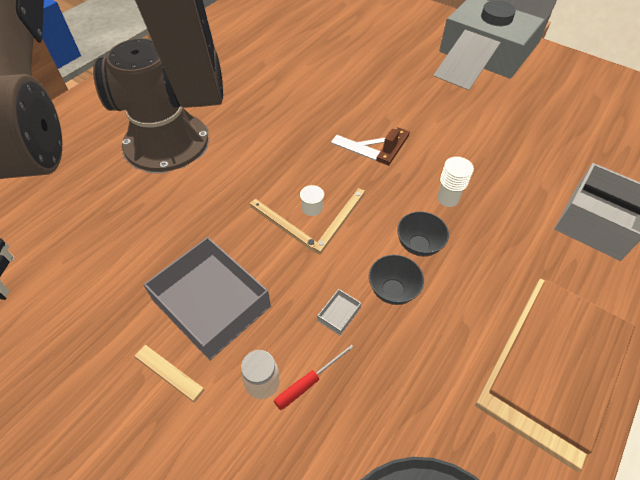

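View pics/side0.png

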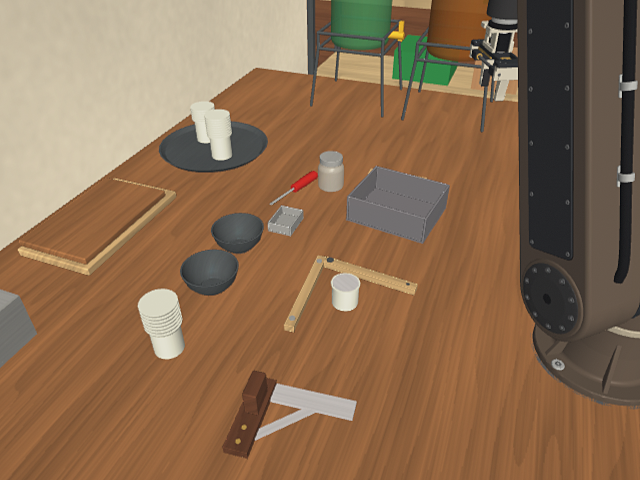

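The scene view shows the tub at (312,200), the catch corner at (317,248) with the fixed rail running to (362,191) and the swing rail to (253,203), the square at (370,148) with its handle at (393,142), and the tote at (208,295). The side view shows the tub at (345,292), the corner at (322,260), the handle at (256,390) and the tote at (398,203).

```bash
cat > m.py <<'E'
from h import *
np.set_printoptions(precision=4,suppress=True)
R={'scene':dict(rail=(240,180,375,255),tub=(295,180,330,220),sq=(325,120,415,170),tote=(140,235,275,360)),
   'side':dict(rail=(275,250,425,340),tub=(325,270,365,315),sq=(220,365,365,460),tote=(340,165,455,245))}
for n in R:
    c=load(n);P=cloud(c);hsv=cv2.cvtColor(c['frame'],cv2.COLOR_RGB2HSV).astype(int);H,S,V=[hsv[...,i] for i in range(3)]
    def box(k):
        m=np.zeros((480,640),bool);a,b,d,e=R[n][k];m[b:e,a:d]=1;return m
    Z=P[...,2]
    print('==',n,'counter z',np.median(Z[box('rail')]))
    # tub: top
    m=box('tub')&(Z>.03)&(S<60)
    t=P[m]; zt=np.percentile(t[:,2],95); top=t[t[:,2]>zt-.006]
    (cc,r)=cv2.minEnclosingCircle(top[:,:2].astype(np.float32)); print('tub top z',zt,'centre',cc,'r',r,'n',len(top))
    # rails
    m=box('rail')&(Z>.010)&(Z<.022)&(S>60)&(V>120)
    p=P[m];print('rail n',len(p),'z med',np.median(p[:,2]))
    np.save(f'/tmp/rail_{n}.npy',p)
    # square
    mb=box('sq')&(S<60)&(V>120)&(Z<.03); p=P[mb];print('blade n',len(p),'z',np.percentile(p[:,2],[10,50,90]))
    ms=box('sq')&(V<125)&(Z>.011)&(Z<.024); q=P[ms];print('stock n',len(q),np.median(q[:,2]),cv2.minAreaRect(q[:,:2].astype(np.float32)*1000))
    mh=box('sq')&(Z>.045); q=P[mh]; zt=np.percentile(q[:,2],90);q=q[q[:,2]>zt-.006];print('handle n',len(q),zt,q[:,:2].mean(0),cv2.minAreaRect(q[:,:2].astype(np.float32)*1000))
    print('blade rect',cv2.minAreaRect(p[:,:2].astype(np.float32)*1000))
    m=box('tote')&(S<70)&(Z>.055)&(Z<.085);q=P[m];print('tote rim n',len(q),np.percentile(q[:,2],90),cv2.minAreaRect(q[:,:2].astype(np.float32)*1000))
    # enlarge crop of rail+square
    a,b,d,e=(240,110,420,260) if n=='scene' else (215,245,430,460)
    o=c['frame'][b:e,a:d,::-1];f=800/(d-a) if n=='scene' else 2.7
    cv2.imwrite(f'pics/{n}_crop.png',cv2.resize(o,None,fx=min(f,4),fy=min(f,4),interpolation=cv2.INTER_CUBIC)[:600,:800])
    # rails by line through rail-mask pixel components, topdown
for n in R:
    p=np.load(f'/tmp/rail_{n}.npy')
    # ransac two lines
    rng=np.random.default_rng(0);q=p[:,:2]
    for k in range(2):
        best=None
        for _ in range(600):
            a,b=q[rng.integers(len(q),size=2)];L=np.linalg.norm(b-a)
            if L<.05: continue
            nn=np.array([-(b-a)[1],(b-a)[0]])/L; i=abs((q-a)@nn)<.010
            if best is None or i.sum()>best.sum(): best=i
        vx,vy,x,y=cv2.fitLine(q[best].astype(np.float32),cv2.DIST_L2,0,.001,.001).ravel()
        d=np.array([vx,vy]);s=(q[best]-[x,y])@d;w=(q[best]-[x,y])@[-vy,vx]
        print(n,'line',k,best.sum(),'dir deg',np.degrees(np.arctan2(vy,vx)),'c',x,y,'ends',[x,y]+d*s.min(),[x,y]+d*s.max(),'w',np.percentile(w,[2,98]))
        q=q[~best]
E
python3 m.py
```

```text
== scene counter z -0.00066253067055555
tub top z 0.05493906844348444 centre (0.6917311549186707, -0.24853631854057312) r 0.3915954530239105 n 348
rail n 1155 z med 0.014651534481347372
blade n 593 z [0.0014 0.0046 0.0069]
stock n 139 0.014980482184649646 ((533.807373046875, 352.33905029296875), (36.54182434082031, 141.43460083007812), 6.066805362701416)
handle n 131 0.06617186844003864 [0.5897 0.203 ] ((717.549560546875, -104.47866821289062), (33.56112289428711, 1003.3446655273438), 23.09053611755371)
blade rect ((444.3116149902344, 317.92095947265625), (144.12026977539062, 95.00475311279297), 7.216893672943115)
tote rim n 1373 0.06942720736840843 ((503.558837890625, -307.2347717285156), (170.97360229492188, 291.62200927734375), 82.14410400390625)
== side counter z -0.0002008118697869321
tub top z 0.054649539002599945 centre (0.3614325225353241, 0.403185099363327) r 0.40224596858024597 n 471
rail n 1437 z med 0.015025483728431488
blade n 2210 z [0.002  0.0049 0.0069]
stock n 1306 0.015539245772707433 ((531.8775024414062, 355.9862976074219), (41.605899810791016, 142.085693359375), 6.
[... 181 characters left out ...]
380065917969, 326.0246887207031), (141.40713500976562, 113.88771057128906), 6.8689093589782715)
tote rim n 1236 0.06925484744882388 ((498.4876403808594, -304.896484375), (178.83331298828125, 284.327392578125), 82.50125122070312)
scene line 0 563 dir deg -85.79621 c 0.56008 0.044000797 ends [0.5516 0.16  ] [ 0.5678 -0.0608] w [-0.01   0.009]
scene line 1 523 dir deg -5.220892 c 0.45297736 -0.0438981 ends [ 0.3493 -0.0344] [ 0.5772 -0.0553] w [-0.0093  0.0099]
side line 0 691 dir deg -5.480999 c 0.45166704 -0.038366195 ends [ 0.3495 -0.0286] [ 0.5763 -0.0503] w [-0.0103  0.0084]
side line 1 633 dir deg -85.479485 c 0.5567456 0.06793302 ends [0.5493 0.1625] [ 0.5652 -0.0396] w [-0.0089  0.0096]
```

```bash
sed -i "s/Z=P\[...,2\]/Z=np.where(c['range_z']>0,P[...,2],-1)/; s/top=t\[t\[:,2\]>zt-.006\]/top=t[abs(t[:,2]-zt)<.006]/; s/ms=box/ms=(c['range_z']>0)\&box/" m.py; python3 m.py | grep -v rail
python3 - <<'E'
from h import *
for n,b in(('scene',(325,120,415,170)),('side',(220,365,365,460))):
    c=load(n);P=cloud(c);m=np.zeros((480,640),bool);m[b[1]:b[3],b[0]:b[2]]=1
    Z=P[...,2];m&=(c['range_z']>0)
    q=P[m&(Z>.058)&(Z<.07)][:,:2];print(n,'handle',len(q),np.median(P[m&(Z>.058)&(Z<.07)][:,2]),(q.max(0)+q.min(0))/2,cv2.minAreaRect(q.astype(np.float32)*1000))
    q=P[m&(Z>.0105)&(Z<.07)][:,:2];print(' stock',len(q),cv2.minAreaRect(q.astype(np.float32)*1000))
E
```

```text
== scene counter z -0.0006844883797890722
tub top z 0.05482190118002178 centre (0.475868821144104, 0.04415237531065941) r 0.030114758759737015 n 344
blade n 594 z [0.0014 0.0046 0.0069]
stock n 139 0.014980482184649646 ((533.807373046875, 352.33905029296875), (36.54182434082031, 141.43460083007812), 6.066805362701416)
handle n 120 0.06452793977850546 [0.5326 0.3315] ((531.7352294921875, 333.4429016113281), (24.143436431884766, 51.754940032958984), 6.860019683837891)
blade rect ((644.341064453125, -123.26312255859375), (146.5270538330078, 1032.044189453125), 25.11992073059082)
tote rim n 1373 0.06942720736840843 ((503.558837890625, -307.2347717285156), (170.97360229492188, 291.62200927734375), 82.14410400390625)
== side counter z -0.00022431161060493254
tub top z 0.054591263031749104 centre (0.4779466986656189, 0.047808896750211716) r 0.030473537743091583 n 469
blade n 2221 z [0.002  0.0049 0.0069]
stock n 1306 0.015539245772707433 ((531.8775024414062, 355.9862976074219), (41.605899810791016, 142.085693359375), 6.986166000366211)
handle n 411 0.06463132140513314 [0.5308 0.3382] ((531.
[... 656 characters left out ...]
 [ 0.5763 -0.0503] w [-0.0103  0.0084]
side line 1 633 dir deg -85.479485 c 0.5567456 0.06793302 ends [0.5493 0.1625] [ 0.5652 -0.0396] w [-0.0089  0.0096]
scene handle 121 0.06270507850161744 [0.53159055 0.33308505] ((531.7352294921875, 333.4429016113281), (24.143436431884766, 51.754940032958984), 6.860019683837891)
 stock 594 ((531.8073120117188, 353.5663146972656), (40.776180267333984, 144.3033905029297), 6.364161491394043)
side handle 415 0.06316209581574461 [0.53159868 0.33662507] ((531.394287109375, 336.16619873046875), (24.62421226501465, 51.65801239013672), 5.332895755767822)
 stock 2116 ((514.994140625, 341.5374755859375), (179.36166381835938, 89.35652160644531), 63.849178314208984)
```

Run:
```python
from h import *
np.set_printoptions(precision=4,suppress=True)
B={'scene':dict(tote=(140,235,275,360),cups=(435,155,480,210),jar=(238,345,283,400),bowla=(365,250,428,305),bowlb=(395,210,452,257)),
 'side':dict(tote=(340,165,455,245),cups=(135,285,190,360),jar=(315,150,348,192),bowla=(208,210,266,255),bowlb=(178,248,242,297))}
for n in B:
    c=load(n);P=cloud(c);Z=P[...,2]
    for k,(a,b,d,e) in B[n].items():
        m=np.zeros((480,640),bool);m[b:e,a:d]=1
        S=cv2.cvtColor(c['frame'],cv2.COLOR_RGB2HSV)[...,1]
        m&=(c['range_z']>0)
        if k=='tote':
            f=P[m&(Z>.001)&(Z<.010)&(S<70)];print(n,'floor n',len(f),'med z',np.median(f[:,2]),'range',f.min(0),f.max(0))
            zz=m&(Z>.060)&(Z<.075)
        else: zz=m&(Z>.03)
        q=P[zz];
        lo,hi=np.percentile(q,[1,99],axis=0);q=q[((q>=lo-.003)&(q<=hi+.003)).all(1)]
        print(n,k,len(q),lo,hi,cv2.minAreaRect(q[:,:2].astype(np.float32)*1000))
```

```text
scene floor n 4373 med z 0.0035984638290921245 range [ 0.3526 -0.3981  0.001 ] [ 0.5687 -0.1893  0.01  ]
scene tote 1129 [ 0.3514 -0.3965  0.0601] [ 0.5663 -0.2086  0.0712] ((458.1099853515625, -300.9543762207031), (170.94561767578125, 203.65435791015625), 82.13407897949219)
scene cups 1031 [0.7108 0.2421 0.0322] [0.7745 0.3074 0.1185] ((742.1216430664062, 274.5245666503906), (70.5471420288086, 66.27523040771484), 88.86395263671875)
scene jar 1355 [ 0.6321 -0.4043  0.0325] [ 0.6943 -0.342   0.0914] ((662.4794921875, -372.3125915527344), (65.9788818359375, 65.2786865234375), 3.4368302822113037)
scene bowla 983 [ 0.7068 -0.0985  0.0303] [0.821  0.0569 0.0568] ((758.1213989257812, -25.9300537109375), (117.74876403808594, 151.52743530273438), 21.19700050354004)
scene bowlb 847 [0.6946 0.0119 0.0303] [0.8081 0.1599 0.0568] ((755.151611328125, 96.06413269042969), (118.01644134521484, 137.41494750976562), 28.962156295776367)
side floor n 1340 med z 0.004467637172338779 range [ 0.3487 -0.5094  0.001 ] [ 0.6282 -0.2001  0.01  ]
side tote 896 [ 0.351  -0.3927  0.0601] [ 0.6301 -0.202   0.0716] ((498.8133544921875, -303.96612548828125), (176.90345764160156, 283.92431640625), 82.5012435913086)
side cups 2014 [0.7091 0.2473 0.0312] [0.7731 0.3117 0.1178] ((741.3621826171875, 278.8598327636719), (68.05109405517578, 68.14453887939453), 3.439079523086548)
side jar 709 [ 0.6255 -0.3934  0.0309] [ 0.6889 -0.3309  0.0913] ((657.7061767578125, -362.6222839355469), (66.98198699951172, 65.2330322265625), 89.72095489501953)
side bowla 1065 [ 0.7072 -0.0959  0.0302] [0.8207 0.057  0.0562] ((762.0843505859375, -21.31029510498047), (118.24232482910156, 157.10890197753906), 5.229538917541504)
side bowlb 1202 [0.6944 0.0093 0.0303] [0.8087 0.1628 0.0563] ((758.2360229492188, 91.36221313476562), (118.25682830810547, 152.5731964111328), 24.82276725769043)
```

Emit:
apply_moves([
  [0.82, 0, 0, 0, 0, 0, -0.0772],
  [0.82, 0, 0, 0, 0, 0, -0.0772],
  [0.82, 0, 0, 0, 0, 0, -0.0772],
  [0.82, 0, 0, 0, 0, 0, -0.0772],
  [0.82, 0, 0, 0, 0, 0, -0.0772],
  [0.82, 0, 0, 0, 0, 0, -0.0772],
  [0.82, 0, 0, 0, 0, 0, -0.0772],
  [0.82, 0, 0, 0, 0, 0, -0.0772],
  [0.82, 0, 0, 0, 0, 0, -0.0772],
  [0.82, 0, 0, 0, 0, 0, -0.0772],
  [0.82, -0.034, -0.0135, 0, 0, 0, 0],
  [0.82, -0.034, -0.0135, 0, 0, 0, 0],
  [0.82, -0.034, -0.0135, 0, 0, 0, 0],
  [0.82, -0.034, -0.0135, 0, 0, 0, 0],
  [0.82, -0.034, -0.0135, 0, 0, 0, 0],
  [0.82, -0.034, -0.0135, 0, 0, 0, 0],
  [0.82, -0.034, -0.0135, 0, 0, 0, 0],
  [0.82, -0.034, -0.0135, 0, 0, 0, 0],
  [0.82, -0.034, -0.0135, 0, 0, 0, 0],
  [0.82, -0.034, -0.0135, 0, 0, 0, 0],
], newtons=15)

```text
time_s: 1.82
tcp_pos: [0.4017, -0.2472, 0.2456]
eef_rot: [-180.0, 0.0, -83.6]
contact_force: [1.1, 0.3, 0.6]
gripper_width: 0.072
gripper_force: 0.0
```

Emit:
apply_moves([
  [0.82, -0.034, -0.0135, 0, 0, 0, 0],
  [0.82, -0.034, -0.0135, 0, 0, 0, 0],
  [0.82, -0.034, -0.0135, 0, 0, 0, 0],
  [0.82, -0.034, -0.0135, 0, 0, 0, 0],
  [0.82, -0.034, -0.0135, 0, 0, 0, 0],
  [0.82, -0.034, -0.0135, 0, 0, 0, 0],
  [0.82, -0.034, -0.0135, 0, 0, 0, 0],
  [0.82, -0.034, -0.0135, 0, 0, 0, 0],
  [0.82, -0.01, -0.0, 0.03, 0, 0, 0],
  [0.82, 0, 0, 0.03, 0, 0, 0],
  [0.82, 0, 0, 0.03, 0, 0, 0],
  [0.82, 0, 0, 0.03, 0, 0, 0],
  [0.82, 0, 0, 0, 0, 0, 0],
  [0.82, 0, 0, 0, 0, 0, 0],
])

```text
time_s: 2.98
tcp_pos: [0.477, 0.0429, 0.1249]
eef_rot: [179.8, -0.1, -83.6]
contact_force: [0.5, 0.8, 1.4]
gripper_width: 0.0719
gripper_force: 0.0
```

```bash
cat >> h.py <<'E'
from scipy.spatial.transform import Rotation as Ro
def to(p,yaw=None):
    s=get_state();R=Ro.from_euler('xyz',s['eef_rot'],degrees=True)
    print('at',s['tcp_pos'],s['eef_rot'],'t',s['time_s'],'F',s['contact_force'])
    print('tool shift',R.inv().apply(np.array(p)-s['tcp_pos']), 'turn/90', None if yaw is None else (R.inv()*Ro.from_euler('xyz',[180,0,yaw],degrees=True)).as_rotvec()/(np.pi/2))
E
python3 - <<'E'
from h import *
np.set_printoptions(precision=4,suppress=True)
c=grab('wrist');save(c,'w1.png');P=cloud(c);Z=P[...,2];V=c['range_z']>0
S=cv2.cvtColor(c['frame'],cv2.COLOR_RGB2HSV)[...,1]
m=V&(abs(Z-.053)<.006)&(np.hypot(P[...,0]-.477,P[...,1]-.046)<.05)&(S<60)
q=P[m];print(len(q),np.median(q[:,2]),cv2.minEnclosingCircle(q[:,:2].astype(np.float32)))
to([.477,.046,.030],-83.5)
E
```

```text
7146 0.054194298066570265 ((0.4770733416080475, 0.045869868248701096), 0.0292573943734169)
at [0.4782 0.0433 0.1264] [179.9891  -0.0391 -83.5801] t 3.0333 F [1.0688 0.241  0.2295]
tool shift [-0.0029  0.0009  0.0964] turn/90 [ 0.0001 -0.0004 -0.0009]
```

View pics/w1.png

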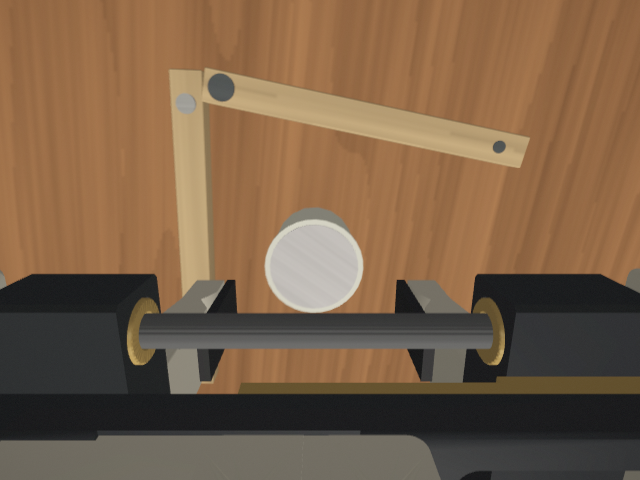

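The wrist view shows the tub lid centred at about (314,266) between the open pads, the pivot screw at (221,87), the fixed rail on the left and the swing rail end at about (522,150). I go down, grip and lift.

Emit:
apply_moves([
  [0.82, -0.003, 0.001, 0.024, 0, 0, 0],
  [0.82, 0, 0, 0.024, 0, 0, 0],
  [0.82, 0, 0, 0.024, 0, 0, 0],
  [0.82, 0, 0, 0.024, 0, 0, 0],
  [0.82, 0, 0, 0, 0, 0, 0],
  [0.5, 0, 0, 0, 0, 0, 0],
  [0.5, 0, 0, 0, 0, 0, 0],
  [0.5, 0, 0, 0, 0, 0, 0],
  [0.5, 0, 0, 0, 0, 0, 0],
  [0.5, 0, 0, 0, 0, 0, 0],
  [0.5, 0, 0, 0, 0, 0, 0],
], newtons=15)

```text
time_s: 3.95
tcp_pos: [0.4779, 0.0469, 0.0316]
eef_rot: [-179.8, 0.1, -83.6]
contact_force: [-0.8, -0.5, 8.1]
gripper_width: 0.0568
gripper_force: 15.0
```

Run:
```python
from h import *
np.set_printoptions(precision=4,suppress=True)
c=load('wrist');P=cloud(c);Z=P[...,2];V=c['range_z']>0
hsv=cv2.cvtColor(c['frame'],cv2.COLOR_RGB2HSV)
m=V&(abs(Z-.016)<.004);m[280:]=0
f=np.zeros_like(m);f[120:270,165:230]=1
s=np.zeros_like(m);s[70:170,240:540]=1
for k,r in(('fixed',f),('swing',s)):
    q=P[m&r];vx,vy,x,y=cv2.fitLine(q[:,:2].astype(np.float32),cv2.DIST_L2,0,.001,.001).ravel()
    t=(q[:,:2]-[x,y])@[vx,vy];w=(q[:,:2]-[x,y])@[-vy,vx];print(k,len(q),np.median(q[:,2]),np.degrees(np.arctan2(vy,vx)),x,y,'w',np.percentile(w,[1,99]),'ends',[x,y]+np.array([vx,vy])*t.min(),[x,y]+np.array([vx,vy])*t.max())
print(ray(c,[221,87],.016),ray(c,[186,103],.016))
to([.477,.046,.15],-83.5); s=get_state();print(s['gripper_width'],s['gripper_force'])
```

```text
fixed 4766 0.01673587660896353 -85.75989 0.5608758 0.017392628 w [-0.0094  0.0103] ends [0.5569 0.0705] [ 0.5644 -0.0298]
swing 9791 0.01666234356690552 -5.0196915 0.44391614 -0.041789345 w [-0.0097  0.0099] ends [ 0.3496 -0.0335] [ 0.5349 -0.0498]
[[ 0.5455 -0.051   0.016 ]] [[ 0.5667 -0.0393  0.016 ]]
at [0.4779 0.0469 0.0316] [-179.7875    0.0615  -83.5633] t 3.95 F [-0.8444 -0.5113  8.1331]
tool shift [ 0.0007  0.0006 -0.1184] turn/90 [-0.0024  0.0007 -0.0007]
0.05678054513829062 15.000357180833817
```

Emit:
apply_moves([
  [0.5, 0, 0, -0.02, 0, 0, 0],
  [0.5, 0, 0, -0.03, 0, 0, 0],
  [0.5, 0, 0, -0.03, 0, 0, 0],
  [0.5, 0, 0, -0.03, 0, 0, 0],
  [0.5, 0, 0, -0.01, 0, 0, 0],
  [0.5, 0.0228, 0.0039, 0, 0, 0, 0],
  [0.5, 0.0285, 0.0049, 0, 0, 0, 0],
  [0.5, 0.0285, 0.0049, 0, 0, 0, 0],
  [0.5, 0.0285, 0.0049, 0, 0, 0, 0],
  [0.5, 0.0285, 0.0049, 0, 0, 0, 0],
  [0.5, 0.0285, 0.0049, 0, 0, 0, 0],
  [0.5, 0.0285, 0.0049, 0, 0, 0, 0],
  [0.5, 0.0285, 0.0049, 0, 0, 0, 0],
  [0.5, 0.0285, 0.0049, 0, 0, 0, 0],
  [0.5, 0.0285, 0.0049, 0, 0, 0, 0],
  [0.5, 0.0285, 0.0049, 0, 0, 0, 0],
  [0.5, 0.0228, 0.0039, 0, 0, 0, 0],
  [0.5, 0.0105, 0.0019, 0, 0, 0, 0],
  [0.5, 0, 0, 0, 0, 0, 0],
  [0.5, 0, 0, 0, 0, 0, 0],
])

```text
time_s: 5.62
tcp_pos: [0.4558, -0.2995, 0.15]
eef_rot: [-180.0, 0.0, -83.7]
contact_force: [-0.3, -0.1, -0.6]
gripper_width: 0.0566
gripper_force: 15.0
```

Run:
```python
from h import *
np.set_printoptions(precision=4,suppress=True)
to([.458,-.299,.037],-83.5); s=get_state();print(s['gripper_width'],s['gripper_force'])
c=grab('side');P=cloud(c);Z=P[...,2];S=cv2.cvtColor(c['frame'],cv2.COLOR_RGB2HSV)[...,1]
m=(c['range_z']>0)&(S<50)&(c['frame'].min(2)>150)&(np.hypot(P[...,0]-.458,P[...,1]+.299)<.06)
print(m.sum(),P[m].min(0) if m.any() else 0)
save(c,'s2.png')
```

```text
at [ 0.4558 -0.2995  0.15  ] [-179.9693    0.0028  -83.695 ] t 5.6167 F [-0.3199 -0.133  -0.5949]
tool shift [-0.0002 -0.0022  0.113 ] turn/90 [-0.0003  0.     -0.0022]
0.056640302554432365 14.999995976686478
1516 [ 0.4064 -0.3292  0.1167]
```

View pics/s2.png

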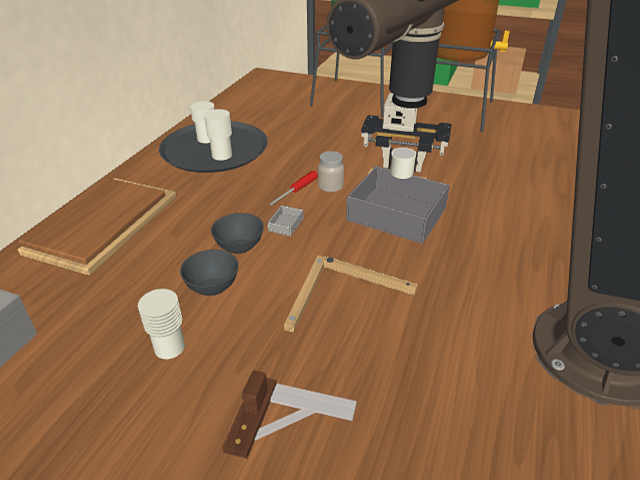

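The side view shows the tub held upright at (402,162) above the tote, and the corner empty. The tub's underside is about 33 mm below the TCP, so it will touch the tote floor at TCP z ≈ 0.038.

Emit:
apply_moves([
  [0.5, 0, -0.002, 0.02, 0, 0, 0],
  [0.5, 0, 0, 0.03, 0, 0, 0],
  [0.5, 0, 0, 0.03, 0, 0, 0],
  [0.5, 0, 0, 0.02, 0, 0, 0],
  [0.5, 0, 0, 0.006, 0, 0, 0],
  [0.5, 0, 0, 0.003, 0, 0, 0],
  [0.5, 0, 0, 0.002, 0, 0, 0],
  [0.5, 0, 0, 0, 0, 0, 0],
  [0.5, 0, 0, 0, 0, 0, 0],
])

```text
time_s: 6.42
tcp_pos: [0.459, -0.2991, 0.0399]
eef_rot: [-179.9, -0.0, -83.6]
contact_force: [0.3, 0.3, -1.1]
gripper_width: 0.0567
gripper_force: 15.0
```

Emit:
apply_moves([
  [0.5, 0, 0, 0.001, 0, 0, 0],
  [0.5, 0, 0, 0.001, 0, 0, 0],
  [0.5, 0, 0, 0.001, 0, 0, 0],
  [0.5, 0, 0, 0, 0, 0, 0],
])

```text
time_s: 6.75
tcp_pos: [0.4585, -0.2993, 0.0366]
eef_rot: [-179.9, -0.0, -83.6]
contact_force: [-2.6, 0.9, 7.2]
gripper_width: 0.0568
gripper_force: 15.0
```

Emit:
apply_moves([
  [0.85, 0, 0, 0, 0, 0, 0],
  [0.85, 0, 0, 0, 0, 0, 0],
  [0.85, 0, 0, 0, 0, 0, 0],
  [0.85, 0, 0, 0, 0, 0, 0],
  [0.85, 0, 0, -0.01, 0, 0, 0],
  [0.85, 0, 0, -0.03, 0, 0, 0],
  [0.85, 0, 0, -0.03, 0, 0, 0],
  [0.85, 0, 0, -0.03, 0, 0, 0],
  [0.85, 0, 0, -0.03, 0, 0, 0],
  [0.85, 0, 0, -0.03, 0, 0, 0],
])

```text
time_s: 7.58
tcp_pos: [0.4577, -0.299, 0.1979]
eef_rot: [-180.0, -0.0, -83.6]
contact_force: [1.0, -0.4, -0.4]
gripper_width: 0.0743
gripper_force: 0.0
```

Emit:
apply_moves([
  [0.85, -0.0327, -0.0076, 0, 0, 0, 0],
  [0.85, -0.0327, -0.0076, 0, 0, 0, 0],
  [0.85, -0.0327, -0.0076, 0, 0, 0, 0],
  [0.85, -0.0327, -0.0076, 0, 0, 0, 0],
  [0.85, -0.0327, -0.0076, 0, 0, 0, 0],
  [0.85, -0.0327, -0.0076, 0, 0, 0, 0],
  [0.85, -0.0327, -0.0076, 0, 0, 0, 0],
  [0.85, -0.0327, -0.0076, 0, 0, 0, 0],
  [0.85, -0.0327, -0.0076, 0, 0, 0, 0],
  [0.85, -0.0327, -0.0076, 0, 0, 0, 0],
  [0.85, -0.0327, -0.0076, 0, 0, 0, 0],
  [0.85, -0.0327, -0.0076, 0, 0, 0, 0],
  [0.85, -0.0327, -0.0076, 0, 0, 0, 0],
  [0.85, -0.0327, -0.0076, 0, 0, 0, 0],
  [0.85, -0.0327, -0.0076, 0, 0, 0, 0],
  [0.85, -0.0327, -0.0076, 0, 0, 0, 0],
  [0.85, -0.0327, -0.0076, 0, 0, 0, 0],
  [0.85, -0.0327, -0.0076, 0, 0, 0, 0],
  [0.85, -0.0327, -0.0076, 0, 0, 0, 0],
  [0.85, 0, 0, 0, 0, 0, 0],
])

```text
time_s: 9.25
tcp_pos: [0.5329, 0.3394, 0.1957]
eef_rot: [-179.9, 0.0, -83.4]
contact_force: [1.2, 0.3, 0.2]
gripper_width: 0.0742
gripper_force: 0.0
```

Run:
```python
from h import *
np.set_printoptions(precision=4,suppress=True)
c=grab('scene');P=cloud(c);Z=P[...,2];S=cv2.cvtColor(c['frame'],cv2.COLOR_RGB2HSV)[...,1]
m=(c['range_z']>0)&(np.hypot(P[...,0]-.458,P[...,1]+.299)<.06)&(Z>.015)
q=P[m];zt=np.percentile(q[:,2],90);q2=q[abs(q[:,2]-zt)<.005];print('tub in tote: top z',zt,np.std(q2[:,2]),cv2.minEnclosingCircle(q2[:,:2].astype(np.float32)))
c=grab('wrist');save(c,'w3.png');P=cloud(c);Z=P[...,2];V=c['range_z']>0
near=V&(np.hypot(P[...,0]-.5316,P[...,1]-.335)<.06)
q=P[near&(abs(Z-.064)<.005)];print('handle',len(q),np.median(q[:,2]),cv2.minAreaRect(q[:,:2].astype(np.float32)*1000))
q=P[V&(np.hypot(P[...,0]-.53,P[...,1]-.34)<.15)&(abs(Z-.016)<.004)];print('stock',len(q),np.median(q[:,2]),cv2.minAreaRect(q[:,:2].astype(np.float32)*1000))
to([.5316,.335,.046],-83.5)
```

```text
tub in tote: top z 0.058578113734277605 0.0015073497492382928 ((0.45855048298835754, -0.3006190359592438), 0.030105717480182648)
handle 2107 0.06449596605188007 ((532.247802734375, 334.3803405761719), (23.942167282104492, 49.79823303222656), 5.986034870147705)
stock 4612 0.016786777152958926 ((532.2586669921875, 353.8379211425781), (40.08406066894531, 137.33145141601562), 6.294216632843018)
at [0.532  0.3355 0.1955] [179.9666  -0.0282 -83.5056] t 9.35 F [-0.0321 -1.0027 -0.8413]
tool shift [0.0004 0.0004 0.1495] turn/90 [ 0.0004 -0.0003 -0.0001]
```

View pics/w3.png

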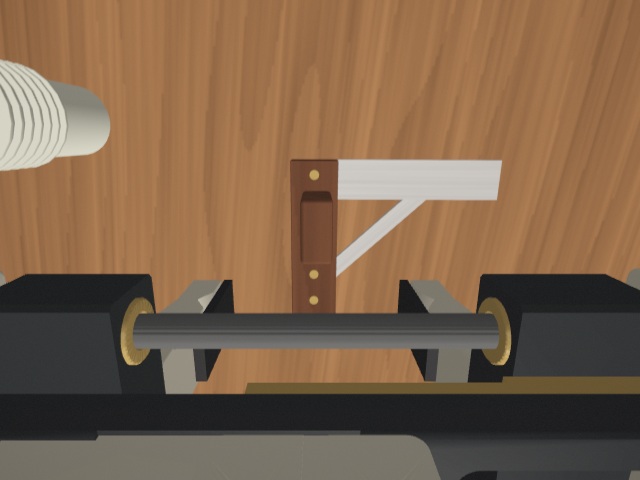

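The wrist view shows the handle's top at (316,228), aligned with the jaws, and the blade to the right, ending at (498,180). The tub stands upright in the tote with its top at 58.6 mm. I go down to grip the handle.

Emit:
apply_moves([
  [0.85, 0.001, 0, 0.03, 0, 0, 0],
  [0.85, 0, 0, 0.03, 0, 0, 0],
  [0.85, 0, 0, 0.03, 0, 0, 0],
  [0.85, 0, 0, 0.03, 0, 0, 0],
  [0.85, 0, 0, 0.0295, 0, 0, 0],
  [0.85, 0, 0, 0, 0, 0, 0],
  [0.2, 0, 0, 0, 0, 0, 0],
  [0.2, 0, 0, 0, 0, 0, 0],
  [0.2, 0, 0, 0, 0, 0, 0],
  [0.2, 0, 0, 0, 0, 0, 0],
  [0.2, 0, 0, 0, 0, 0, 0],
  [0.2, 0, 0, 0, 0, 0, 0],
  [0.2, 0, 0, 0, 0, 0, 0],
  [0.2, 0, 0, 0, 0, 0, 0],
  [0.2, 0, 0, 0, 0, 0, 0],
  [0.2, 0, 0, 0, 0, 0, 0],
], newtons=45)

```text
time_s: 10.68
tcp_pos: [0.5324, 0.3335, 0.0463]
eef_rot: [-180.0, 0.0, -83.6]
contact_force: [-1.8, -0.9, 3.9]
gripper_width: 0.0239
gripper_force: 45.0
```

Emit:
apply_moves([
  [0.2, 0, 0, -0.008, 0, 0, 0],
  [0.2, 0, 0, -0.012, 0, 0, 0],
  [0.2, 0, 0, -0.012, 0, 0, 0],
  [0.2, 0, 0, -0.008, 0, 0, 0.0222],
  [0.2, 0.0146, 0.0017, 0, 0, 0, 0],
  [0.2, 0.022, 0.0028, 0, 0, 0, 0],
  [0.2, 0.022, 0.0028, 0, 0, 0, 0],
  [0.2, 0.022, 0.0028, 0, 0, 0, 0],
  [0.2, 0.022, 0.0028, 0, 0, 0, 0],
  [0.2, 0.022, 0.0028, 0, 0, 0, 0],
  [0.2, 0.022, 0.0028, 0, 0, 0, 0],
  [0.2, 0.022, 0.0028, 0, 0, 0, 0],
  [0.2, 0.022, 0.0028, 0, 0, 0, 0],
  [0.2, 0.022, 0.0028, 0, 0, 0, 0],
  [0.2, 0.022, 0.0028, 0, 0, 0, 0],
  [0.2, 0.022, 0.0028, 0, 0, 0, 0],
  [0.2, 0.022, 0.0028, 0, 0, 0, 0],
  [0.2, 0, 0, 0, 0, 0, 0],
  [0.2, 0, 0, 0, 0, 0, 0],
])

```text
time_s: 12.27
tcp_pos: [0.5185, 0.0517, 0.0869]
eef_rot: [-179.9, 0.0, -85.7]
contact_force: [-0.2, 0.5, -2.1]
gripper_width: 0.0233
gripper_force: 45.0
```

```bash
cat > w.py <<'E'
from h import *
import sys
np.set_printoptions(precision=4,suppress=True)
for n in ('side','scene'):
    c=grab(n);save(c,f'{n}_{sys.argv[1]}.png');P=cloud(c);Z=P[...,2];V=c['range_z']>0
    hsv=cv2.cvtColor(c['frame'],cv2.COLOR_RGB2HSV).astype(int)
    zb=float(sys.argv[2])
    m=V&(hsv[...,1]<50)&(hsv[...,2]>120)&(P[...,0]>.32)&(P[...,0]<.54)&(P[...,1]>-.08)&(P[...,1]<.15)&(abs(Z-zb-.006)<.012)
    q=P[m]
    if len(q)>50: print(n,'metal',len(q),'plane z=a+bx+cy',np.linalg.lstsq(np.c_[np.ones(len(q)),q[:,:2]-[.45,.05]],q[:,2],rcond=None)[0])
    m=V&(hsv[...,1]>60)&(hsv[...,2]>120)&(abs(Z-.015)<.006)&(P[...,0]>.33)&(P[...,0]<.53)&(P[...,1]>-.075)&(P[...,1]<.0)
    q=P[m]
    if len(q)>50:
        vx,vy,x,y=cv2.fitLine(q[:,:2].astype(np.float32),cv2.DIST_L2,0,.001,.001).ravel();print(n,'swing deg',np.degrees(np.arctan2(vy,vx)),x,y,len(q))
to([.5182,.053,.046],-85.7);s=get_state();print(s['gripper_width'],s['moment'])
E
python3 w.py 4 .04
```

```text
side metal 1194 plane z=a+bx+cy [ 0.0445  0.0033 -0.0292]
side swing deg -4.9731793 0.4409556 -0.041105412 337
scene metal 720 plane z=a+bx+cy [ 0.044   0.0018 -0.0305]
scene swing deg -4.8790994 0.4431682 -0.04350183 523
at [0.519  0.0531 0.0868] [-179.9314    0.0266  -85.613 ] t 12.3667 F [ 0.0496 -0.3988 -2.2608]
tool shift [0.     0.0008 0.0408] turn/90 [-0.0008  0.0003  0.001 ]
0.02386308893021657 [0.0465 0.0687 0.006 ]
```

View pics/side_4.png

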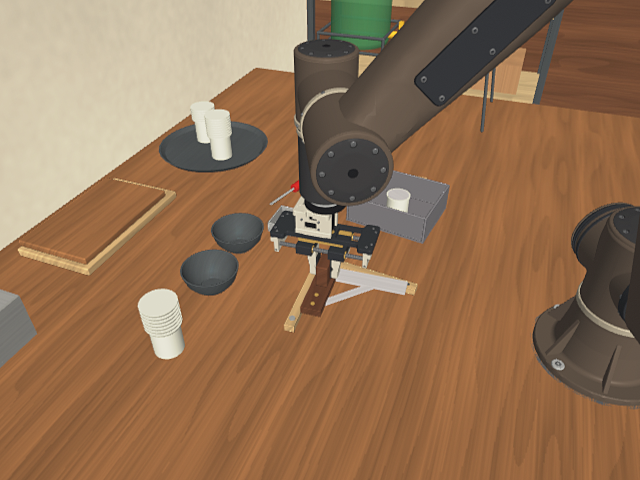

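The side view shows the square held level above the corner, handle at (325,270) and blade out to (405,287). The tub stands in the tote at (398,200). I lower it to the counter.

Emit:
apply_moves([
  [0.2, 0, 0.001, 0.015, 0, 0, 0],
  [0.2, 0, 0, 0.012, 0, 0, 0],
  [0.2, 0, 0, 0.008, 0, 0, 0],
  [0.2, 0, 0, 0.003, 0, 0, 0],
  [0.2, 0, 0, 0.002, 0, 0, 0],
  [0.2, 0, 0, 0.001, 0, 0, 0],
  [0.2, 0, 0, 0, 0, 0, 0],
])

```text
time_s: 12.95
tcp_pos: [0.5174, 0.0532, 0.0462]
eef_rot: [180.0, -0.0, -85.5]
contact_force: [-6.5, 1.4, 8.5]
gripper_width: 0.0237
gripper_force: 45.0
```

```bash
python3 w.py 5 0
```

```text
side metal 1188 plane z=a+bx+cy [ 0.0039  0.0006 -0.0281]
side swing deg -4.0544453 0.41004714 -0.034721572 453
scene metal 687 plane z=a+bx+cy [ 0.003   0.0076 -0.0462]
scene swing deg -5.1715875 0.44326034 -0.043501902 516
at [0.5174 0.0532 0.0462] [179.9907  -0.0035 -85.5534] t 13.05 F [-5.8813  0.2962  9.1561]
tool shift [ 0.0003 -0.0008  0.0002] turn/90 [ 0.0001 -0.      0.0016]
0.023686197588883573 [0.5235 2.2582 0.0346]
```

Emit:
apply_moves([
  [0.2, 0.003, 0, -0.0006, 0, 0, 0],
  [0.2, 0.005, 0, 0, 0, 0, 0],
  [0.2, 0.005, 0, 0, 0, 0, 0],
  [0.2, 0.005, 0, 0, 0, 0, 0],
  [0.2, 0.005, 0, 0, 0, 0, 0],
  [0.2, 0.005, 0, 0, 0, 0, 0],
  [0.2, 0.004, 0, 0, 0, 0, 0],
  [0.2, 0.003, 0, 0, 0, 0, 0],
  [0.2, 0.002, 0, 0, 0, 0, 0],
  [0.2, 0, 0, 0, 0, 0, 0],
])

```text
time_s: 13.88
tcp_pos: [0.5213, 0.0159, 0.0462]
eef_rot: [-179.9, 0.0, -85.7]
contact_force: [0.4, 3.3, 5.4]
gripper_width: 0.0237
gripper_force: 45.1
```

Emit:
apply_moves([
  [0.2, 0, -0.002, 0, 0, 0, 0],
  [0.2, 0, -0.002, 0, 0, 0, 0],
  [0.2, 0, -0.001, 0, 0, 0, 0],
  [0.2, 0, -0.001, 0, 0, 0, 0],
  [0.2, 0, 0, 0, 0, 0, 0],
])

```text
time_s: 14.3
tcp_pos: [0.5229, 0.0153, 0.0463]
eef_rot: [179.6, -0.1, -85.7]
contact_force: [-17.4, 5.4, 26.1]
gripper_width: 0.0238
gripper_force: 45.0
```

```bash
python3 w.py 6 0
```

```text
side metal 1103 plane z=a+bx+cy [ 0.0034 -0.0087 -0.0279]
side swing deg 1.5882788 0.42429322 -0.049075283 562
scene metal 664 plane z=a+bx+cy [ 0.0018 -0.002  -0.048 ]
scene swing deg 7.167206 0.4523477 -0.049864262 617
at [0.5229 0.0153 0.0463] [179.658   -0.057  -85.6588] t 14.4 F [-17.1619   5.2234  25.2466]
tool shift [-0.0379  0.0019  0.0003] turn/90 [ 0.0038 -0.0006  0.0005]
0.023681483647293052 [ 2.0944  6.4381 -0.3217]
```

View pics/scene_6.png

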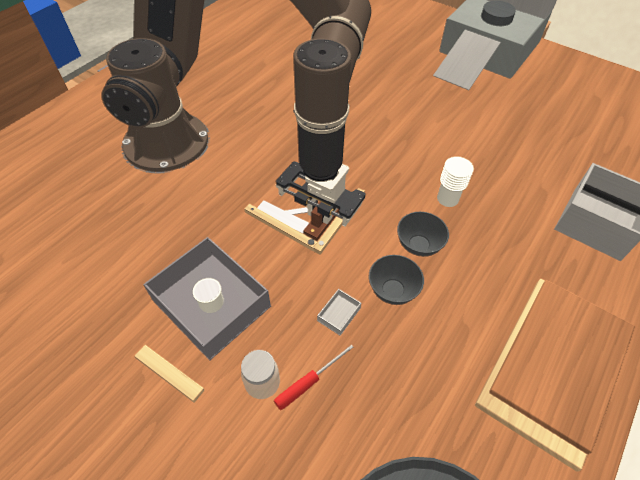

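The scene view shows the square in the corner, stock at (318,228) and blade against the swing rail at (280,215). Before pressing further I check the gap between stock and fixed rail.

Run:
```python
from h import *
a=load('scene')['frame'][190:255,240:370,::-1];b=load('side')['frame'][245:335,280:425,::-1]
a=cv2.resize(a,(600,300),interpolation=cv2.INTER_CUBIC);b=cv2.resize(b,(480,298),interpolation=cv2.INTER_CUBIC)
o=np.zeros((598,600,3),np.uint8);o[:300]=a;o[300:598,:480]=b;cv2.imwrite('pics/crop6.png',o)
```

```text
(no output)
```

View pics/crop6.png

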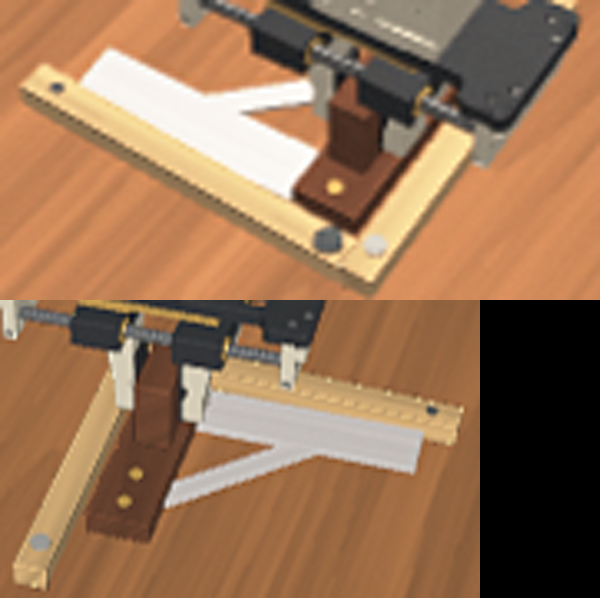

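The crop shows about a 7 mm gap between the stock and the fixed rail, with the blade already on the swing rail. The push is being lost to friction with the counter, so I ease off downward.

Emit:
apply_moves([
  [0.2, 0, 0, -0.001, 0, 0, 0],
  [0.2, 0, 0, 0, 0, 0, 0],
  [0.2, 0, 0, 0, 0, 0, 0],
])

```text
time_s: 14.65
tcp_pos: [0.5261, 0.0161, 0.0463]
eef_rot: [180.0, -0.0, -85.6]
contact_force: [-1.7, 0.3, -1.8]
gripper_width: 0.0237
gripper_force: 45.0
```

Emit:
apply_moves([
  [0.2, 0, 0, -0.001, 0, 0, 0],
  [0.2, 0, 0, 0, 0, 0, 0],
  [0.2, 0, 0, 0, 0, 0, 0],
])

```text
time_s: 14.9
tcp_pos: [0.5264, 0.0163, 0.0474]
eef_rot: [180.0, -0.0, -85.6]
contact_force: [-0.7, 0.9, -3.0]
gripper_width: 0.0234
gripper_force: 45.0
```

Emit:
apply_moves([
  [0.2, 0, -0.001, 0.0005, 0, 0, 0],
  [0.2, 0, -0.001, 0, 0, 0, 0],
  [0.2, 0, -0.001, 0, 0, 0, 0],
  [0.2, 0, 0, 0, 0, 0, 0],
])

```text
time_s: 15.23
tcp_pos: [0.5296, 0.0167, 0.0471]
eef_rot: [180.0, -0.0, -85.6]
contact_force: [-1.1, 1.6, -2.6]
gripper_width: 0.0239
gripper_force: 45.0
```

Emit:
apply_moves([
  [0.2, 0, -0.001, 0, 0, 0, 0],
  [0.2, 0, 0, 0, 0, 0, 0],
])

```text
time_s: 15.4
tcp_pos: [0.5298, 0.0166, 0.0469]
eef_rot: [179.9, -0.0, -85.6]
contact_force: [-3.6, 2.2, -2.4]
gripper_width: 0.0242
gripper_force: 45.0
```

Emit:
apply_moves([
  [0.2, 0, -0.001, 0, 0, 0, 0],
  [0.2, 0, 0, 0, 0, 0, 0],
])

```text
time_s: 15.57
tcp_pos: [0.5299, 0.0165, 0.0467]
eef_rot: [179.8, -0.0, -85.6]
contact_force: [-6.2, 2.4, -0.4]
gripper_width: 0.0239
gripper_force: 45.0
```

Emit:
apply_moves([
  [0.2, 0.002, 0, 0, 0, 0, 0],
  [0.2, 0.001, 0, 0, 0, 0, 0],
  [0.2, 0.001, 0, 0, 0, 0, 0],
  [0.2, 0, 0, 0, 0, 0, 0],
])

```text
time_s: 15.9
tcp_pos: [0.5302, 0.0125, 0.0466]
eef_rot: [179.8, -0.0, -85.6]
contact_force: [-5.1, 3.5, -1.6]
gripper_width: 0.024
gripper_force: 45.0
```

Emit:
apply_moves([
  [0.2, 0.001, 0, 0, 0, 0, 0],
  [0.2, 0.001, 0, 0, 0, 0, 0],
  [0.2, 0, 0, 0, 0, 0, 0],
])

```text
time_s: 16.15
tcp_pos: [0.5303, 0.0106, 0.0466]
eef_rot: [179.8, -0.0, -85.6]
contact_force: [-4.8, 3.7, -1.7]
gripper_width: 0.024
gripper_force: 45.0
```

Emit:
apply_moves([
  [0.2, 0.001, 0, 0, 0, 0, 0],
  [0.2, 0, 0, 0, 0, 0, 0],
])

```text
time_s: 16.32
tcp_pos: [0.5304, 0.0096, 0.0466]
eef_rot: [179.8, -0.0, -85.6]
contact_force: [-5.4, 3.1, -2.5]
gripper_width: 0.0238
gripper_force: 45.0
```

Emit:
apply_moves([
  [0.2, 0.001, 0, 0, 0, 0, 0],
  [0.2, 0, 0, 0, 0, 0, 0],
])

```text
time_s: 16.48
tcp_pos: [0.5305, 0.0086, 0.0466]
eef_rot: [179.8, -0.0, -85.6]
contact_force: [-5.3, 2.8, -2.8]
gripper_width: 0.0239
gripper_force: 45.0
```

```bash
python3 w.py 7 0
```

```text
side metal 1080 plane z=a+bx+cy [ 0.0029 -0.0015 -0.0318]
side swing deg 4.1903095 0.43009472 -0.05393908 601
scene metal 611 plane z=a+bx+cy [ 0.0011 -0.0017 -0.0529]
scene swing deg 7.857668 0.45054057 -0.055630412 605
at [0.5305 0.0086 0.0466] [179.8336  -0.0162 -85.6175] t 16.5833 F [-5.0053  3.0601 -1.8168]
tool shift [-0.0452  0.0088  0.0006] turn/90 [ 0.0018 -0.0002  0.0009]
0.023589890211566027 [ 1.3377  2.07   -0.1188]
```

Emit:
apply_moves([
  [0.2, 0.0007, 0, 0, 0, 0, 0],
  [0.2, 0, 0, 0, 0, 0, 0],
])

```text
time_s: 16.75
tcp_pos: [0.5305, 0.0079, 0.0466]
eef_rot: [179.8, -0.0, -85.6]
contact_force: [-4.2, 3.4, -2.1]
gripper_width: 0.0236
gripper_force: 45.0
```

Emit:
apply_moves([
  [0.2, 0.0007, 0, 0, 0, 0, 0],
  [0.2, 0, 0, 0, 0, 0, 0],
])

```text
time_s: 16.92
tcp_pos: [0.5306, 0.0072, 0.0466]
eef_rot: [179.8, -0.0, -85.6]
contact_force: [-5.9, 3.1, -2.1]
gripper_width: 0.0236
gripper_force: 45.0
```

Emit:
apply_moves([
  [0.2, 0.0007, 0, 0, 0, 0, 0],
  [0.2, 0, 0, 0, 0, 0, 0],
])

```text
time_s: 17.08
tcp_pos: [0.5306, 0.0071, 0.0466]
eef_rot: [179.8, 0.0, -85.6]
contact_force: [-6.8, 8.2, -0.8]
gripper_width: 0.0239
gripper_force: 45.0
```

The y force has risen sharply, so the blade is on its stop. I settle it onto the counter and press a little more on both rails.

Emit:
apply_moves([
  [0.2, 0, -0.0005, 0.0005, 0, 0, 0],
  [0.2, 0, -0.0005, 0, 0, 0, 0],
  [0.2, 0.0005, 0, 0, 0, 0, 0],
  [0.2, 0, 0, 0, 0, 0, 0],
  [0.2, 0, 0, 0, 0, 0, 0],
])

```text
time_s: 17.5
tcp_pos: [0.5306, 0.007, 0.0464]
eef_rot: [179.8, 0.0, -85.6]
contact_force: [-11.8, 12.3, 6.5]
gripper_width: 0.024
gripper_force: 45.0
```

```bash
python3 w.py 8 0
python3 - <<'E'
from h import *
w=grab('wrist')
a=load('scene')['frame'][190:255,240:370,::-1];b=load('side')['frame'][245:335,280:425,::-1];c=w['frame'][20:320,:,::-1]
a=cv2.resize(a,(400,298),interpolation=cv2.INTER_CUBIC);b=cv2.resize(b,(400,298),interpolation=cv2.INTER_CUBIC)
o=np.zeros((598,800,3),np.uint8);o[:298,:400]=a;o[:298,400:]=b;o[298:598,:640]=c;cv2.imwrite('pics/crop8.png',o)
E
```

```text
side metal 1073 plane z=a+bx+cy [ 0.0031 -0.0044 -0.0272]
side swing deg 4.2809644 0.42877358 -0.054976296 600
scene metal 600 plane z=a+bx+cy [ 0.001   0.0028 -0.0531]
scene swing deg 7.535048 0.45024097 -0.056519255 600
at [0.5307 0.007  0.0464] [179.7703   0.0423 -85.6153] t 17.6 F [-13.6593  12.4175   6.3209]
tool shift [-0.0468  0.0089  0.0005] turn/90 [0.0026 0.0005 0.0009]
0.024139862199674695 [ 4.405   4.877  -0.0912]
```

View pics/crop8.png

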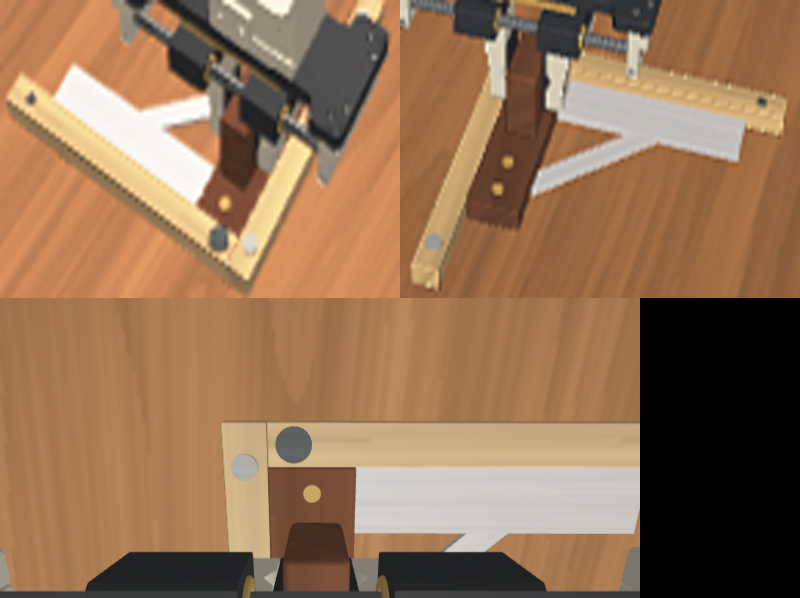

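The crops show the stock tight to the fixed rail and the blade tight to the swing rail along its length; in the wrist view their shared edge is at y≈467 and the two rails look square. I check the angles in numbers.

Run:
```python
from h import *
np.set_printoptions(precision=4,suppress=True)
def fit(p): vx,vy,x,y=cv2.fitLine(p.astype(np.float32),cv2.DIST_HUBER,0,.001,.001).ravel();return np.degrees(np.arctan(vy/vx)),x,y
c=load('wrist');F=c['frame'].astype(int);hsv=cv2.cvtColor(c['frame'],cv2.COLOR_RGB2HSV).astype(int)
# rows in full image = crop row-298+20 ; inner edge of swing rail vs blade ~ row 189, outer edge ~144
S=hsv[...,1]
cols=np.arange(375,615,4);r=[170+np.argmin(np.diff(cv2.GaussianBlur(S[160:215,x:x+4].mean(1),(1,3),0).ravel())[10:45]) +.5 for x in cols]
print('inner edge (z .016)',fit(ray(c,np.c_[cols+1.5,r],.016)[:,:2]))
V=hsv[...,2];r=[130+np.argmax(np.abs(np.diff(S[130:160,x:x+4].mean(1)))) +.5 for x in cols]
print('outer edge',fit(ray(c,np.c_[cols+1.5,r],.016)[:,:2]))
# blade inner edge (z .006): row ~255
r=[235+np.argmax(np.diff(S[235:275,x:x+4].mean(1)))+.5 for x in np.arange(520,615,4)]
print('blade inner edge',fit(ray(c,np.c_[np.arange(520,615,4)+1.5,r],.006)[:,:2]))
# depth based rail angle, all views
for n in('wrist','side','scene'):
    c=load(n);P=cloud(c);h=cv2.cvtColor(c['frame'],cv2.COLOR_RGB2HSV).astype(int)
    m=(c['range_z']>0)&(abs(P[...,2]-.0155)<.004)&(h[...,2]>120)&(h[...,1]>60)
    a=np.radians(4.3);R=np.array([[np.cos(a),np.sin(a)],[-np.sin(a),np.cos(a)]])
    L=(P[...,:2]-[.5555,-.041])@R.T
    for k,b in(('swing',(L[...,0]<-.03)&(L[...,0]>-.21)&(abs(L[...,1]+.01)<.018)),('fixed',(abs(L[...,0]-.01)<.018)&(L[...,1]>-.015)&(L[...,1]<.2))):
        q=L[m&b]
        if len(q)<60: continue
        ax=0 if k=='swing' else 1; x=q[:,ax];y=q[:,1-ax]
        bins=np.linspace(x.min(),x.max(),15);mid=[];cen=[]
        for i in range(14):
            t=(x>=bins[i])&(x<bins[i+1])
            if t.sum()>8: mid.append(x[t].mean());cen.append((np.percentile(y[t],3)+np.percentile(y[t],97))/2)
        p=np.polyfit(mid,cen,1);print(n,k,len(q),'slope deg',np.degrees(p[0]),'at0',p[1])
```

```text
inner edge (z .016) (np.float32(4.2363057), np.float32(0.45384842), np.float32(-0.047678486))
outer edge (np.float32(4.3869286), np.float32(0.45013908), np.float32(-0.06772257))
blade inner edge (np.float32(4.3390903), np.float32(0.4119455), np.float32(-0.015940364))
wrist swing 13814 slope deg 0.5890105282947984 at0 -0.007717968681745668
wrist fixed 5543 slope deg -2.431323477228023 at0 0.008743915582153258
side swing 522 slope deg 0.20290368149407434 at0 -0.005819350691518899
side fixed 523 slope deg -0.8958654194684422 at0 0.012727573168869556
scene swing 493 slope deg 0.538879275315149 at0 -0.008072060583464631
scene fixed 371 slope deg 0.4248901612859625 at0 0.0070366901729522055
```

Emit:
apply_moves([
  [0.2, 0, 0, 0, 0, 0, 0],
  [0.2, 0, 0, 0, 0, 0, 0],
  [0.2, 0, 0, 0, 0, 0, 0],
  [0.2, 0, 0, 0, 0, 0, 0],
  [0.2, 0, 0, 0, 0, 0, 0],
  [0.2, 0, 0, 0, 0, 0, 0],
])

```text
time_s: 18.15
tcp_pos: [0.5307, 0.007, 0.0464]
eef_rot: [179.8, 0.0, -85.6]
contact_force: [-12.3, 12.0, 6.2]
gripper_width: 0.0237
gripper_force: 45.0
```

```bash
python3 -c "
from h import *
print(get_state()['contact_force']);print(close_job())"
```

```text
[-12.32445106  12.02199233   6.19536522]
the job is handed in; nothing more can be done
None
```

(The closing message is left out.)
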